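# Fit the sprung roller in its stand

## Robot

A 6-joint arm with a two-finger parallel gripper is mounted at the origin on a cart in front of the work surface, level with it; the furniture and walls round the work are solid. World frame = base frame: x ahead of the robot, y to its left, z up, the work surface at z = 0. Lengths are in m, angles in rad, forces in N, time in s.
With the tool pointing down it reaches from about 0.25 to 0.8 m from the base axis. Payload 3.9 kg.
Tool frame: the origin (TCP) lies at the very end of the fingers, on their centre line; the grasp point (between the pads) lies 19 mm behind it; z points along the fingers, y is the line along which they close (so a half turn about z gives the same grasp; the last joint's range is limited). The gripper opens to 85 mm and grips with 20 to 120 N. Pads are 22 mm wide; open, the fingers measure 114 mm over their backs; the gripper's body (76 mm by 85 mm) begins 54 mm behind the grasp point. The pads swing forward as they close: fully open they stand 13 mm farther back than shut.
Start: joints at [1.193, 0.26, -0.138, 1.173, 0, 1.571], TCP at [0.194, 0.488, 0.231] pointing down, gripper open.
Joint ranges: [-2.78, 2.78], [-0.83, 1.72], [-1.28, 1.37], [-1.9, 2.12], [-1.57, 1.48], [-3.14, 3.14]. Speed limits (rad/s): [2.57, 2.57, 3.14, 3.14, 3.14, 3.14].

## Interface

Orientations are given as a unit quaternion [w, x, y, z].
In Python, from bench import ctrl, vision, workorder gives the robot as it stands.
- The arm moves only by the shell command python3 -m pendant 'ROWS' [FORCE]. ROWS is JSON, a list of rows, each a list of 3 entries, a list of its own where there are three numbers: the closure, from 0 (fully open) to 1 (shut), then the shift along the tool's x, y, z as a fraction of full scale, then the turn, a rotation vector about the tool's x, y, z as a fraction of full scale. In form: [[fingers, [tx, ty, tz], [rx, ry, rz]], ...]. A call has 1 to 5 rows; each row shifts and turns the commanded pose from where the row before left it, along the tool's axes as they then stand; what a row does not reach is not made up. Full scale, the value 1, is 10 cm for a shift and 180 degrees for a turn. A row lasts 1/8 s, in which the tool goes at most 62.5 mm and 10.7 degrees, less where a joint would pass 70% of its speed; a pose out of reach is approached as far as the arm can. A call with a number of a shift or a turn outside -1 to 1 is refused whole. A call with a gripper value outside its range is refused whole. The fingers move at their own pace and stop on an object; FORCE is the grip in N (left out, the last holds). Time passes only in rows, so rows that do not move let the fingers close. It gives the time, the measured TCP pose, the force, the opening and the grip force at its end, in the units of the state.
- ctrl.get_state(): the state, without advancing time (a new reading comes with each control period).
- vision.snapshot(name): name is "scene" or "top" or "wrist"; returns (picture, depth): 480x640x3 uint8, red, green, blue; 480x640 float32, m along the optical axis (not along the pixel's ray), 0 where there is no reading.
- vision.camera_model(name): a dict with "camera_matrix" (3x3 intrinsics, pixels), "R" (3x3) and "t" (3): a world point X has camera coordinates R X + t. Camera axes: x right, y down, z forward; pixel columns grow to the right and rows downward; lengths in m; the calibration is good to about 2 mm. A picture is of the moment at which its call begins: read the wrist's pose just before it. camera_model takes no time and is no camera call; for the wrist camera it gives the pose at the moment of the call.
- workorder.hand_in(): hands the job in; it is judged then, once.
Trained networks look in the newest picture that a camera, given by its name, has taken for a name from the list of things; names that differ only in an ending like _2 or _b are one class to them, and where a whole thing is asked for, a point or a joint stands for the part that bears it (a point fixed in the world has none). Each returns a list of dicts, best first, with "p" (0 to 1); they miss things now and then, are a little off and sometimes report something else, mostly with a low value. They report only what shows in the picture. A call takes as long as a camera call. They do not tell look-alikes from the thing itself.
- vision.spot_in(camera, label): "pixel" ([row, column] in pixels, amid what is visible of it).
- vision.masks_of(camera, label): "pixels" (480x640 bool, what is visible of it) and "pixel" ([row, column] in pixels, amid what is visible of it).
The state is a dict: "t": time; "joints": joint angles; "qvel": joint speeds; "tau": joint torques, N m; "eef_pos": TCP position; "eef_rot": TCP orientation; "contact_force": force on the tool from outside, world axes, zero at the start; "wrist_torque": the same for the moment, N m; "gripper_width": finger opening in m; "grasp_force": force on a finger pad.
Only numpy, scipy, OpenCV 4.12 (cv2) and the standard library are available. Lean on these libraries where they do the work, as an engineer would, in place of code of your own. Each camera call takes 0.05 s, during which the arm holds its last target. There are 200 camera calls.

## Task

Take the spring-axle roller out of the wooden vee rest and fit it in the blue roller stand, either way round: tilt it, put the sprung pin in one end cup, press the roller towards that cup until the other end clears its cup, swing it down into line and ease it back so that both ends sit in the cups. Be gentle: do not ram the spring solid against the stand or let the roller snap across, leave the loose things around alone, and let go with the roller held by its spring alone.

Things in the scene. Friction and masses are not known exactly. Their poses are not given: they have to be found in the camera images.
- roller: Steel roller, 0.24-0.42 kg: tube 34 mm in diameter, 100 mm long; origin at the tube's centre, y along its axis (it may be rolled to any angle about y). Sprung brass pin at the +y end, fixed dark stub at the -y end; 145 mm tip to tip at rest. It lies level in the vee rest, axis 38 mm above the table. Grip it across its middle. Low in the stand, keep it under 0.2 m/s.
- stub_tip (a point): Tip of the roller's fixed dark stub, on its axis, 65 mm from the tube's centre; axes as the roller's. The stub is 10 mm in diameter, domed, and stands 15 mm out of the tube.
- spring_face (a point): Centre of the tube's end face at the brass pin, on the axis, 50 mm from the tube's centre; axes as the roller's. The pin is 10 mm in diameter, domed; its tip stands 30 mm out of this face and pushes in by up to 18 mm: 2.5 N to start, 0.8 N more per mm, about 17 N fully in, where it stops solid.
- vee_rest: Fixed wooden vee rest, 80 x 90 mm, 47 mm high. Origin at the centre of its underside, z up, y along the roller lying in it. Its two vee notches stand at y = -36 and +36 mm, each 14 mm thick; the space between, 58 mm long, is free for fingers down to 10 mm above the table.
- stand: Fixed roller stand: grey base 70 x 256 x 12 mm, origin at the centre of its underside, z up, y along its rail. A blue yoke (44 x 188 mm, bed top 28 mm high, end plates 91 mm high) carries two facing black end cups. It is clamped firmly to the rail, its middle up to 25 mm to either side of the base's middle along y: not reported, to be felt or seen. Over 30 N in all spoils it.
- axis_mid (a point): Point on the cups' axis (along y), 75 mm above the base's middle (not the yoke's); axes as the stand's. Cup: bore 13 mm, 8 mm deep, mouth flared to 19 mm, 27 mm outside. Floors 140 mm apart, mouths 124 mm. With the sprung pin on one floor it must be in by 13 mm or more for the stub to pass the other mouth; seated, 5 mm. Tilted 35 degrees the roller passes over the other end plate for any yoke place; in the cup, 20 will do.
- bolt_1: Loose grey hexagon bolt standing on its head, 29 x 26 x 70 mm, origin at the centre of its underside. Leave it alone.
- nut_1: Loose rusty nut, 34 x 32 x 14 mm, origin at the centre of its underside. Leave it alone.
- pipe_off: Loose grey pipe offcut standing on end, 42 mm across, 85 mm high, origin at the centre of its underside. Leave it alone.
- grease_tin: Loose grease tin with a red lid, 69 mm across, 60 mm high, origin at the centre of its underside. Leave it alone.
Mind the look-alikes: they are no part of the job. What is shaped like the vee_rest but turquoise is not meant.

How it is judged:
On the way:
1. the roller is lifted clear of the vee rest (height (world z) of roller above 0.072 m and contact force between roller and vee_rest below 0.05 N), for 0.1 s.
At the end, for the whole second after the job is handed in: Roller released, at rest, held in both cups by its spring: stub tip and spring end face within 3 mm sideways of the cup axis and 2.5 mm above to 4.5 mm below it (pins sag in the bores), axis within 0.04 rad of the stand's, centre within 34 mm of the base's middle along the rail (x of stub_tip in the frame of axis_mid between -0.003 and 0.003 m and z of stub_tip in the frame of axis_mid between -0.0045 and 0.0025 m and x of spring_face in the frame of axis_mid between -0.003 and 0.003 m and z of spring_face in the frame of axis_mid between -0.0045 and 0.0025 m and angle between the y axis of roller and the y axis of stand, either way round below 0.04 rad and y of roller in the frame of axis_mid between -0.034 and 0.034 m and linear speed of roller below 0.02 m/s and angular speed of roller below 0.3 rad/s and contact force between roller and the fingers below 0.05 N); the robot touches nothing.
It fails at once if the stand is pressed with more than 30 N in all by the roller (spring rammed solid, or roller let snap across) (contact force between roller and stand above 30 N).
It fails at once if the roller shoots or falls at more than 0.2 m/s while low in the stand (centre below 0.1 m, within 70 mm of axis_mid in plan) (linear speed of roller above 0.2 m/s and height (world z) of roller below 0.1 m and horizontal distance between roller and axis_mid below 0.07 m).
It fails at once if the gripper or arm presses on the stand with more than 15 N (contact force between any of the fingers, the arm and stand above 15 N).
It fails at once if a loose bystander (bolt, nut, pipe offcut, grease tin) is moved by more than 15 mm (distance of any of bolt_1, nut_1, pipe_off, grease_tin from where it was at the start of the episode above 0.015 m).
It also fails if it takes over 61 s, if anything falls off the work surface, if the arm or the gripper's body presses on something with over 40 N, if the wrist force passes 120 N, or if a joint passes its speed limit or range.

## Working session

There is one attempt and no reset: what is moved stays moved. The work goes in short steps, Python scripts to look and compute and a shell command to move; the robot and the scene stay as the last step left them, time stands still between calls to the robot, and variables do not carry over. Pictures are saved under pics/ and viewed, at most 10 in all, crops included, and the job is handed in when it is done.

```bash
ls; mkdir -p pics; python3 - <<'E'
from bench import ctrl, vision
import cv2, numpy as np
s=ctrl.get_state(); print({k:np.round(v,3).tolist() for k,v in s.items()})
a,d=vision.snapshot("scene"); b,d2=vision.snapshot("top")
cv2.imwrite("pics/a.png",a[:,:,::-1]); cv2.imwrite("pics/b.png",b[:,:,::-1])
for c in("scene","top"):
    m=vision.camera_model(c); print(c,np.round(m["camera_matrix"],1).tolist(),np.round(m["R"],3).tolist(),np.round(m["t"],3).tolist())
E
```

```text
pics
{'t': 0.0, 'joints': [1.193, 0.261, -0.139, 1.173, -0.0, 1.571], 'qvel': [0.001, 0.0, -0.001, 0.0, 0.001, 0.0], 'tau': [-0.001, -40.567, 25.392, 0.018, -0.0, 0.0], 'eef_pos': [0.193, 0.487, 0.23], 'eef_rot': [-0.0, 0.188, 0.982, -0.001], 'contact_force': [0.208, -1.096, -0.153], 'wrist_torque': [0.025, -0.005, -0.035], 'grasp_force': 0.0, 'gripper_width': 0.086}
scene [[534.9, 0.0, 308.2], [0.0, 534.9, 241.7], [0.0, 0.0, 1.0]] [[-0.684, -0.729, -0.02], [-0.375, 0.376, -0.847], [0.625, -0.572, -0.531]] [0.566, 0.124, 0.871]
top [[497.4, 0.0, 305.6], [0.0, 497.4, 242.0], [0.0, 0.0, 1.0]] [[-0.093, -0.996, -0.005], [-0.97, 0.092, -0.224], [0.223, -0.016, -0.975]] [0.34, 0.496, 0.796]
```

View pics/a.png

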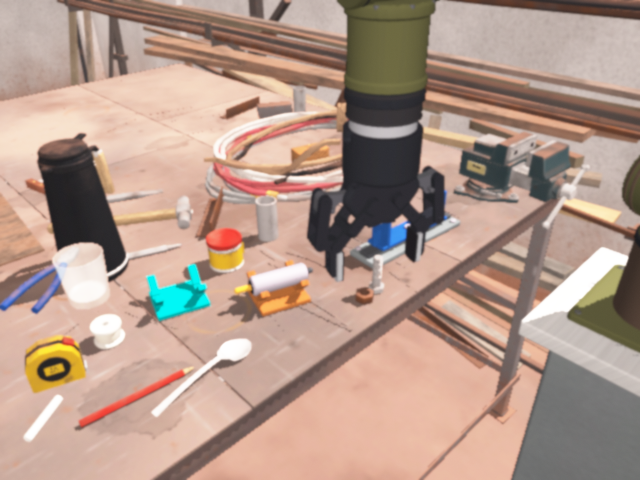

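View pics/b.png

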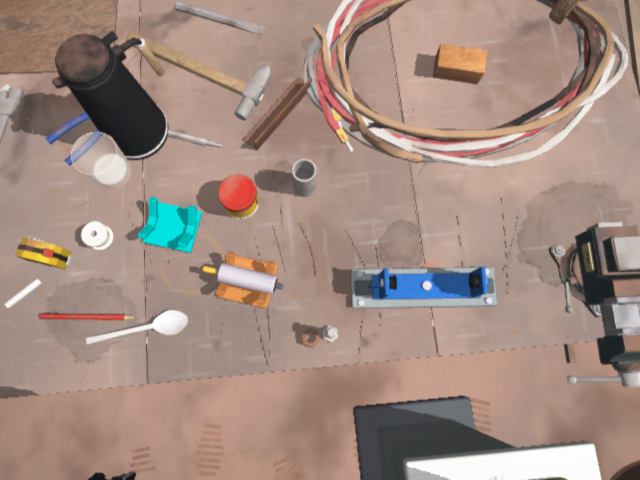

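Candidates in the top picture (row, col): the roller on the orange/wooden rest at (277,247), with the brass pin left at (269,208) and the dark stub right at (285,280). The turquoise rest at (224,170) is the look-alike and is empty. The blue stand is at (287,423). Bystanders: bolt (333,330), nut (340,309), pipe (177,303), tin (195,238). I choose the roller at (277,247).

```bash
cat > h.py <<'E'
from bench import ctrl, vision
import cv2, numpy as np
from scipy.spatial.transform import Rotation as Ro
np.set_printoptions(precision=4,suppress=True)
def world(c,d,mask,m=None):
    m=m or vision.camera_model(c); K=m["camera_matrix"]
    v,u=np.nonzero(mask&(d>0)); z=d[v,u]
    P=np.stack([(u-K[0][2])*z/K[0][0],(v-K[1][2])*z/K[1][1],z],1)
    return (P-np.array(m["t"]))@np.array(m["R"])
def rect(P):  # centre, long dir, extents
    r=cv2.minAreaRect(P[:,:2].astype(np.float32)); b=cv2.boxPoints(r)
    e=[b[1]-b[0],b[2]-b[1]]; e.sort(key=np.linalg.norm); a=np.arctan2(e[1][1],e[1][0])
    a=(a+np.pi/2)%np.pi-np.pi/2
    return np.array(r[0]),np.linalg.norm(e[1]),np.linalg.norm(e[0]),a
def tool(): 
    s=ctrl.get_state(); q=s["eef_rot"]; return np.array(s["eef_pos"]),Ro.from_quat([q[1],q[2],q[3],q[0]]),s
E
python3 - <<'E'
from h import *
a,d=vision.snapshot("top")
cv2.imwrite("pics/c.png",cv2.resize(a[200:360,180:520,::-1],None,fx=2.3,fy=2.3,interpolation=cv2.INTER_CUBIC))
for l in("roller","vee_rest","stand","bolt_1","nut_1","pipe_off","grease_tin"):
    for r in vision.masks_of("top",l)[:2]:
        P=world("top",d,r["pixels"])
        if len(P)<8: print(l,r["p"],r["pixel"],len(P));continue
        print(l,round(r["p"],2),np.round(r["pixel"]),"zmed/max",np.round([np.median(P[:,2]),np.percentile(P[:,2],98)],3),*[np.round(x,4) for x in rect(P)])
        if l in("roller","stand"): np.save(f"{l}{int(r['pixel'][1])}.npy",P)
E
```

```text
roller 0.98 [278. 244.] zmed/max [0.051 0.056] [0.4811 0.409 ] 0.1456 0.0398 1.2567
vee_rest 0.98 [230. 171.] zmed/max [0.011 0.045] [0.5943 0.5345] 0.1003 0.09 1.2604
vee_rest 0.63 [291. 250.] zmed/max [0.011 0.046] [0.4765 0.4004] 0.0875 0.0823 1.2497
stand 0.79 [284. 421.] zmed/max [0.025 0.09 ] [0.4361 0.0899] 0.2611 0.0735 1.4893
bolt_1 0.76 [333. 332.] zmed/max [0.016 0.072] [0.3693 0.2646] 0.0246 0.0241 1.4751
bolt_1 0.46 [275. 245.] zmed/max [0.051 0.056] [0.4795 0.4055] 0.1407 0.0388 1.2525
nut_1 0.66 [338. 309.] zmed/max [0.014 0.017] [0.366 0.3  ] 0.0313 0.03 0.112
pipe_off 0.66 [176. 304.] zmed/max [0.054 0.086] [0.6561 0.2842] 0.065 0.0414 -0.048
grease_tin 0.9 [195. 237.] zmed/max [0.058 0.062] [0.6254 0.4039] 0.0678 0.0665 0.1653
```

View pics/c.png

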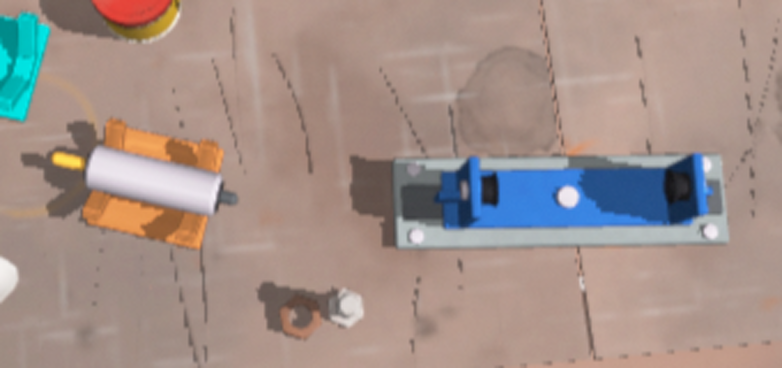

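The crop shows the steel roller in the wooden (orange) rest, with the brass pin at crop (67,158) and the stub at (228,197). The blue yoke sits a little to the right of the base's middle, with cups at crop (488,190) and (680,185).

```bash
ls *.npy; python3 - <<'E'
from h import *
import glob
P=np.load(glob.glob("roller*.npy")[0])
T=P[(P[:,2]>.040)]
# line fit: minimise cylinder radius residual with axis level at z=.038, radius .017
from scipy.optimize import least_squares
def f(p):
    n=np.array([-np.sin(p[1]),np.cos(p[1])]); s=T[:,:2]@n-p[0]
    return np.hypot(s,T[:,2]-p[2])-.017
r=least_squares(f,[-.33,1.2567,.038],loss="soft_l1",f_scale=.001); o,a,zc=r.x
u=np.array([np.cos(a),np.sin(a)]);n=np.array([-u[1],u[0]])
t=T@np.r_[u,0]; tt=P@np.r_[u,0]
h,e=np.histogram(t,40); print(h,e[[0,-1]],"all",np.percentile(tt,[.5,99.5]))
print("axis",a,o,zc,"rms",np.sqrt(np.mean(r.fun**2)))
np.save("ax.npy",[a,o])
S=np.load(glob.glob("stand*.npy")[0])
B=S[abs(S[:,2]-.012)<.004]; print("base",*rect(B),np.median(B[:,2]))
c,L,W,ang=rect(B); a2=ang%np.pi; u=np.array([np.cos(a2),np.sin(a2)]);n=np.array([-u[1],u[0]])
q=(S[:,:2]-c); y=q@u;x=-q@n
b=(S[:,2]>.02); print("yoke y",np.percentile(y[b],[.5,1,99,99.5]),"x",np.percentile(x[b],[1,99]))
for zlo,zhi in((.02,.035),(.06,.085),(.085,.1)):
    k=(S[:,2]>zlo)&(S[:,2]<zhi); print(zlo,k.sum(),np.round(np.histogram(y[k],np.arange(-.13,.135,.01))[0]), np.percentile(x[k],[3,97]), np.median(S[k,2]))
E
```

```text
roller243.npy
stand421.npy
[ 8  8 10 36 40 40 35 41 38 40 41 36 40 35 39 40 39 40 41 36 39 41 38 37
 36 40 39 40 39 41 36 25 10  7 10  9  9  8  9  9] [0.4665 0.607 ] all [0.469  0.6058]
axis 1.2515598181992214 -0.32572842874754093 0.036861510908251516 rms 0.003385148187394028
base [0.4348 0.0925] 0.2561685 0.07023938 1.4913999 0.01138600533635214
yoke y [-0.1018 -0.0904  0.1076  0.1142] x [-0.0217  0.0215]
0.02 2209 [  3  12   0   7   7 117 146 146 143 145 143 144 138 150 148 144 152 146
  67  34   7 117  46  18  26   3] [-0.0214  0.0205] 0.027369816551144625
0.06 364 [  0   0   0   0   6 131  81   0   0   0   0   0   0   0   0   0   0   0
   0  57  20  69   0   0   0   0] [-0.0214  0.0185] 0.07892985160935317
0.085 344 [  0   0   0   0  72  81  15   0   0   0   0   0   0   0   0   0   0   0
   0  29 116  31   0   0   0   0] [-0.0204  0.0197] 0.08956243916715947
```

```bash
python3 -m pendant '[[0,[-0.46,-0.35,0],[0,0,0]],[0,[-0.46,-0.35,0],[0,0,0]],[0,[-0.46,-0.35,0],[0,0,0]],[0,[-0.46,-0.35,0],[0,0,0]],[0,[-0.46,-0.35,0],[0,0,0]]]'
python3 -m pendant '[[0,[-0.46,-0.35,0],[0,0,0]],[0,[-0.46,-0.35,0],[0,0,0]],[0,[-0.46,-0.35,0.2],[0,0,0]],[0,[0,0,0],[0,0,0.057]],[0,[0,0,0],[0,0,0.057]]]'
python3 -m pendant '[[0,[0,0,0],[0,0,0.057]],[0,[0,0,0],[0,0,0.057]],[0,[0,0,0],[0,0,0.057]],[0,[0,0,0],[0,0,0.057]],[0,[0,0,0],[0,0,0.057]]]'
python3 -m pendant '[[0,[0,0,0],[0,0,0]],[0,[0,0,0],[0,0,0]]]'
python3 - <<'E'
from h import *
p,R,s=tool(); m=vision.camera_model("wrist"); C=-np.array(m["R"]).T@np.array(m["t"])
print(p,R.as_matrix(),s["joints"]); print("cam in tool",R.inv().apply(C-p)); print("cam fwd in tool",R.inv().apply(np.array(m["R"])[2]),m["camera_matrix"][0][0])
a,d=vision.snapshot("wrist"); cv2.imwrite("pics/d.png",a[:,:,::-1])
np.savez("w1.npz",a=a,d=d,R=m["R"],t=m["t"],K=m["camera_matrix"])
E
```

```text
t: 1.12
eef_pos: [0.3437, 0.239, 0.2316]
eef_rot: [0.0, 0.188, 0.982, 0.0]
contact_force: [1.5, 0.9, -0.2]
gripper_width: 0.0856
grasp_force: 0.0
t: 1.75
eef_pos: [0.4327, 0.0908, 0.211]
eef_rot: [-0.0, 0.364, 0.931, -0.0]
contact_force: [1.2, 0.1, 0.2]
gripper_width: 0.085
grasp_force: 0.0
t: 2.38
eef_pos: [0.4325, 0.092, 0.2114]
eef_rot: [0.0, 0.73, 0.683, 0.0]
contact_force: [0.7, -0.2, 0.6]
gripper_width: 0.0852
grasp_force: 0.0
t: 2.62
eef_pos: [0.4324, 0.092, 0.2114]
eef_rot: [0.0, 0.727, 0.686, 0.0]
contact_force: [-0.0, 0.3, -0.4]
gripper_width: 0.0855
grasp_force: 0.0
[0.4324 0.092  0.2114] [[ 0.058   0.9983  0.0001]
 [ 0.9983 -0.058   0.    ]
 [ 0.      0.0001 -1.    ]] [ 0.2095  0.1291 -0.3605  1.081  -0.      1.8384]
cam in tool [ 0.0742 -0.001  -0.1435]
cam fwd in tool [-0.2867  0.0003  0.958 ] 346.15106550819473
```

View pics/d.png

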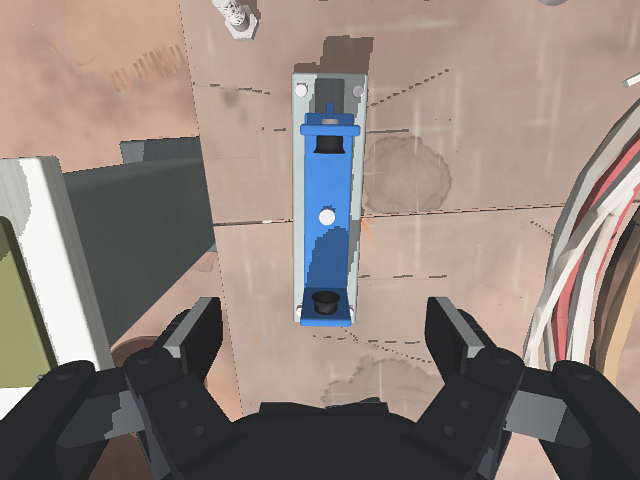

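The wrist picture shows the stand from above: the +y cup is at (145,330), the -y cup at (300,325) and the base end edges at rows 75 and 325. The yoke is shifted toward -y.

```bash
python3 - <<'E'
from h import *
w=np.load("w1.npz"); m=dict(R=w["R"],t=w["t"],camera_matrix=w["K"]); a=w["a"].astype(int);d=w["d"]
box=np.zeros(d.shape,bool); box[60:335,280:380]=1
S=world("wrist",d,box,m); C=a[box&(d>0)]
B=S[(abs(S[:,2]-.012)<.003)]; c,L,W,ang=rect(B); print("base",c,L,W,ang,np.median(B[:,2]))
a2=ang%np.pi
u=np.array([np.cos(a2),np.sin(a2)]);n=np.array([u[1],-u[0]])
q=S[:,:2]-c; y=q@u; x=q@n; z=S[:,2]
print("base ends y",np.percentile(y[abs(z-.012)<.003],[0.3,99.7]))
blue=(C[:,2]>C[:,0]+50)&(C[:,2]>100)
print("yoke bed x",np.percentile(x[blue&(abs(z-.028)<.003)],[1,99]))
k=z>.085
h,e=np.histogram(y[k],np.arange(-.13,.132,.004)); print([(round(b,3),int(v)) for b,v in zip(e,h) if v])
blk=(C.max(1)<60)&(z>.055)
for sg in(1,-1):
    kk=blk&(y*sg>.03); print(sg,kk.sum(),"y",np.percentile(y[kk],[2,50,98]),"x",np.percentile(x[kk],[2,50,98]),"z",np.percentile(z[kk],[2,98]))
    kk=k&blue&(y*sg>.03); print(" plate y",np.percentile(y[kk],[2,50,98]),"x",np.percentile(x[kk],[2,98]),"z",np.median(z[kk]))
E
```

```text
base [0.4347 0.0926] 0.25442094 0.07006033 1.4934827 0.012727932928945277
base ends y [-0.125   0.1269]
yoke bed x [-0.0212  0.0213]
[(np.float64(-0.086), 126), (np.float64(-0.082), 247), (np.float64(-0.078), 218), (np.float64(-0.074), 39), (np.float64(-0.07), 34), (np.float64(-0.066), 45), (np.float64(0.058), 77), (np.float64(0.062), 68), (np.float64(0.066), 78), (np.float64(0.07), 159), (np.float64(0.074), 348), (np.float64(0.078), 204)]
1 444 y [0.0603 0.066  0.072 ] x [-0.01   -0.0002  0.0098] z [0.0796 0.0881]
 plate y [0.0727 0.0765 0.0801] x [-0.0209  0.0205] z 0.09175465404088975
-1 480 y [-0.0764 -0.0672 -0.0641] x [-0.0106 -0.0003  0.0108] z [0.0658 0.0878]
 plate y [-0.0846 -0.0801 -0.0771] x [-0.0208  0.0204] z 0.0914118069477359
```

```bash
python3 -m pendant '[[0,[0.517,0.045,0],[0,0,0]],[0,[0.517,0.045,0],[0,0,0]],[0,[0.517,0.045,0],[0,0,0]],[0,[0.517,0.045,0],[0,0,0]],[0,[0.517,0.045,0],[0,0,0]]]' >/dev/null
python3 -m pendant '[[0,[0.517,0.045,0],[0,0,0]],[0,[0,0,0],[0,0,0.0412]],[0,[0,0,0],[0,0,0.0412]],[0,[0,0,0],[0,0,0]],[0,[0,0,0],[0,0,0]]]'
python3 - <<'E'
from h import *
from scipy.optimize import least_squares
p,R,s=tool(); m=vision.camera_model("wrist"); 
a,d=vision.snapshot("wrist"); cv2.imwrite("pics/e.png",a[:,:,::-1])
r=vision.masks_of("wrist","roller")[0]; P=world("wrist",d,r["pixels"],m); print(r["p"],r["pixel"])
print(p,R.as_matrix()[:,0],*rect(P))
T=P[P[:,2]>.036]; c,L,W,ang=rect(P)
def f(q):
    n=np.array([-np.sin(q[1]),np.cos(q[1])]); return np.hypot(T[:,:2]@n-q[0],T[:,2]-.038)-.017
a0=ang%np.pi; r=least_squares(f,[c@[-np.sin(a0),np.cos(a0)],a0],loss="soft_l1",f_scale=.001)
o,an=r.x; u=np.array([np.cos(an),np.sin(an)]); n=np.array([-u[1],u[0]]); t=P[:,:2]@u; off=abs(P[:,:2]@n-o)
side=t[(off>.009)&(off<.018)]; e=np.percentile(side,[1,99]); tip=np.percentile(t,[.3,99.7])
print("ang",an,"rms",np.sqrt(np.mean(r.fun**2)),"tube",e,"tips",tip,"zmax",np.percentile(P[:,2],98))
c1=e.mean(); c2=tip.mean()-.0075
for cc in(c1,c2): 
    X=np.r_[cc*u+o*n,.038]; print("centre",X,"in tool",R.inv().apply(X-p))
E
```

```text
t: 3.92
eef_pos: [0.4781, 0.3998, 0.2113]
eef_rot: [0.0, 0.81, 0.587, -0.0]
contact_force: [0.0, 0.2, 0.5]
gripper_width: 0.0853
grasp_force: 0.0
0.72 [212.4, 322.1]
[0.4781 0.3998 0.2113] [ 0.3119  0.9501 -0.0001] [0.4758 0.4034] 0.15052208 0.033766884 1.2450076
ang 1.247208937347192 rms 0.0038225466416724383 tube [0.4836 0.5795] tips [0.4691 0.6074] zmax 0.05606086766038542
centre [0.4752 0.4012 0.038 ] in tool [ 0.0004 -0.0032  0.1733]
centre [0.475  0.4005 0.038 ] in tool [-0.0004 -0.0032  0.1733]
```

View pics/e.png

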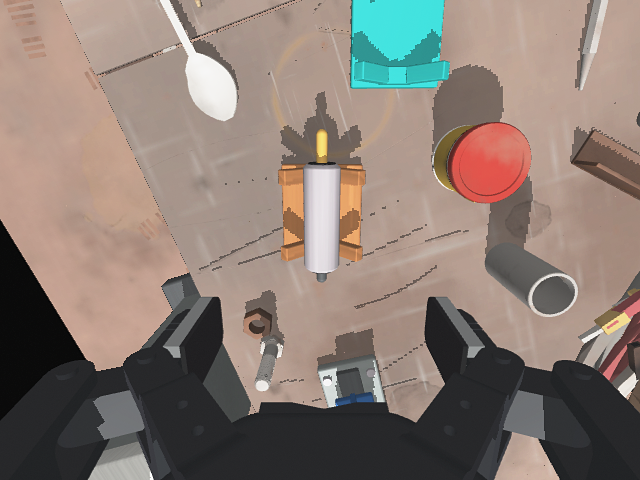

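The wrist picture shows the roller directly below, with the pin at (145,322) and the stub at (277,322). It is aligned with the tool, offset 3 mm in tool y. Now the grasp.

```bash
python3 -m pendant '[[0,[0,-0.03,0.45],[0,0,0]],[0,[0,0,0.45],[0,0,0]],[0,[0,0,0.45],[0,0,0]],[0,[0,0,0.45],[0,0,0]],[0,[0,0,0.12],[0,0,0]]]' 60
python3 -m pendant '[[0.2,[0,0,0],[0,0,0]],[0.4,[0,0,0],[0,0,0]],[0.6,[0,0,0],[0,0,0]],[0.8,[0,0,0],[0,0,0]],[1,[0,0,0],[0,0,0]]]' 60
python3 -m pendant '[[1,[0,0,0],[0,0,0]],[1,[0,0,0],[0,0,0]],[1,[0,0,0],[0,0,0]],[1,[0,0,0],[0,0,0]]]' 60
```

```text
t: 4.65
eef_pos: [0.4732, 0.3989, 0.0165]
eef_rot: [0.0, 0.81, 0.586, -0.003]
contact_force: [0.3, 0.7, 0.4]
gripper_width: 0.0853
grasp_force: 0.0
t: 5.28
eef_pos: [0.4767, 0.4019, 0.0215]
eef_rot: [0.0, 0.811, 0.586, 0.002]
contact_force: [0.3, -1.4, 5.3]
gripper_width: 0.0319
grasp_force: 59.1
t: 5.78
eef_pos: [0.4767, 0.4019, 0.0215]
eef_rot: [0.0, 0.811, 0.586, 0.002]
contact_force: [-0.8, -0.7, 6.6]
gripper_width: 0.0323
grasp_force: 59.1
```

```bash
python3 -m pendant '[[1,[0,0,-0.1],[0,0,0]],[1,[0,0,-0.4],[0,0,0]],[1,[0,0,-0.4],[0,0,0]],[1,[0,0,-0.4],[0,0,0]],[1,[0,0,-0.3],[0,0,0]]]' 60
python3 -m pendant '[[1,[0,0,0],[0,0,0]],[1,[0,0,0],[0,0,0]]]' 60
python3 - <<'E'
from h import *
p,R,s=tool(); m=vision.camera_model("wrist"); 
a,d=vision.snapshot("wrist"); cv2.imwrite("pics/f.png",a[200:,100:540,::-1])
print(p,R.as_matrix()[:,0],s["contact_force"],s["wrist_torque"],s["gripper_width"])
for r in vision.masks_of("wrist","roller")[:2]:
    P=R.inv().apply(world("wrist",d,r["pixels"],m)-p); P=P[(P[:,2]>-.06)&(P[:,2]<.02)]
    print(r["p"],r["pixel"],len(P))
    print(np.percentile(P,[.5,5,50,95,99.5],axis=0)); np.save("held.npy",P)
E
```

```text
t: 6.4
eef_pos: [0.475, 0.4008, 0.1812]
eef_rot: [-0.0, 0.811, 0.586, 0.0]
contact_force: [0.4, 0.2, -3.0]
gripper_width: 0.032
grasp_force: 60.5
t: 6.65
eef_pos: [0.4743, 0.4002, 0.1777]
eef_rot: [0.0, 0.811, 0.586, -0.001]
contact_force: [-0.4, 0.2, -4.8]
gripper_width: 0.0322
grasp_force: 60.5
[0.4743 0.4002 0.1777] [ 0.3139  0.9494 -0.0023] [-0.428   0.1666 -4.7924] [0.0462 0.049  0.0518] 0.032217445666142604
0.88 [287.4, 325.6] 18587
[[-0.0298 -0.0176 -0.0345]
 [-0.0234 -0.0151 -0.0338]
 [ 0.0214 -0.0011 -0.0307]
 [ 0.0647  0.0126 -0.0197]
 [ 0.0748  0.0151 -0.0145]]
```

View pics/f.png

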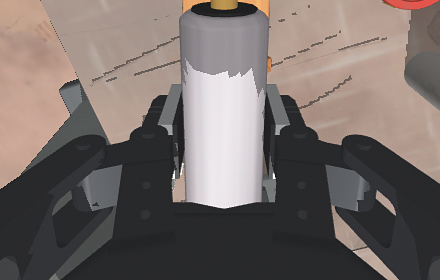

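The crop shows the roller gripped squarely across its middle, with the pin forward at crop (3,228).

```bash
python3 - <<'E'
from h import *
from scipy.optimize import least_squares
P=np.load("held.npy"); T=P[(abs(P[:,0])<.045)]
def f(q):
    return np.hypot(T[:,1]-q[0]-q[1]*T[:,0],T[:,2]-q[2]-q[3]*T[:,0])-.017
r=least_squares(f,[0,0,-.017,0],loss="soft_l1",f_scale=.0005); print(r.x,np.sqrt(np.mean(r.fun**2)))
off=np.hypot(P[:,1]-r.x[0]-r.x[1]*P[:,0],P[:,2]-r.x[2]-r.x[3]*P[:,0])
print("tube end",np.percentile(P[off>.012][:,0],[99,99.8,100]),"tip",np.percentile(P[off<.007][:,0],[95,99.9,100]))
E
```

```text
[-0.0012  0.0013 -0.0165  0.0028] 0.000493611150710239
tube end [0.0473 0.048  0.0484] tip [0.0745 0.0765 0.0765]
```

```bash
cat > g.py <<'E'
from h import *
import sys
C=np.array([.4357,.0926,0]); A=1.4925
u=np.array([np.cos(A),np.sin(A),0]); n=np.array([u[1],-u[0],0]); k=np.array([0,0,1.])
O=np.array([-.002,0,-.0165]); F0=np.array([-.43,.17,-4.8])
def goal(ytip,z,th,d=0,x=0):
    """roller pin tip at stand y=ytip, height z, tilt th deg, tip pushed in by d"""
    th=np.radians(th); ax=np.cos(th)*u-np.sin(th)*k
    Rg=Ro.from_matrix(np.stack([ax,n,np.cross(ax,n)],1)); c=C+ytip*u+z*k+x*n-(.08-d)*ax
    p,R,s=tool(); sh=R.inv().apply(c-Rg.apply(O)-p)/.1; rv=(R.inv()*Rg).as_rotvec()/np.pi
    print("shift",sh.round(3),"turn",rv.round(4))
def where():
    p,R,s=tool(); c=p+R.apply(O); ax=R.as_matrix()[:,0]; q=c-C; t=c+.08*ax-C; sb=c-.065*ax-C
    f=np.array(s["contact_force"])-F0
    print("t",round(s["t"],2),"centre y,x,z",(q@[u,n,k][0]).round(4),(q@n).round(4),q[2].round(4),"tilt",np.degrees(np.arcsin(-ax[2])).round(2),"yaw",np.degrees(ax@n).round(2),
     "freetip y,z",(t@u).round(4),t[2].round(4),"stub y,x,z",(sb@u).round(4),(sb@n).round(4),sb[2].round(4),"F u,n,z",(f@u).round(2),(f@n).round(2),f[2].round(2),"w",np.round(s["gripper_width"],4))
E
python3 -c "
from g import *
where(); goal(.03,.095,22)"
```

```text
t 6.75 centre y,x,z 0.3075 0.0137 0.1935 tilt 0.21 yaw 13.68 freetip y,z 0.3852 0.1932 stub y,x,z 0.2443 -0.0018 0.1938 F u,n,z 0.34 0.15 1.28 w 0.0323
shift [-3.506  0.718  0.692] turn [-0.0156 -0.1206 -0.0756]
```

```bash
python3 -m pendant '[[1,[-0.3,0.06,0],[0,0,0]],[1,[-0.58,0.12,0],[0,0,0]],[1,[-0.58,0.12,0],[0,0,0]],[1,[-0.58,0.12,0],[0,0,0]],[1,[-0.58,0.12,0],[0,0,0]]]' 60 >/dev/null
python3 -m pendant '[[1,[-0.58,0.12,0],[0,0,0]],[1,[-0.3,0.06,0],[0,0,0]],[1,[0,0,0],[-0.0052,-0.0402,-0.0252]],[1,[0,0,0],[-0.0052,-0.0402,-0.0252]],[1,[0,0,0],[-0.0052,-0.0402,-0.0252]]]' 60
python3 -m pendant '[[1,[0,0,0],[0,0,0]],[1,[0,0,0],[0,0,0]]]' 60 >/dev/null
python3 -c "
from g import *
where(); goal(.045,.077,22); p,R,s=tool(); print(s['joints'],s['contact_force'])"
```

```text
t: 8.0
eef_pos: [0.4335, 0.0457, 0.1786]
eef_rot: [0.13, 0.72, 0.667, -0.14]
contact_force: [0.1, 1.2, -3.9]
gripper_width: 0.032
grasp_force: 60.5
t 8.25 centre y,x,z -0.0424 0.0011 0.1947 tilt 21.79 yaw 0.08 freetip y,z 0.0318 0.165 stub y,x,z -0.1028 0.001 0.2188 F u,n,z -0.3 -0.54 0.92 w 0.0323
shift [ 0.448 -0.013  0.765] turn [ 0.0005 -0.0012 -0.0004]
[ 0.3564  0.2513 -0.3611  1.1238 -0.3441  2.0353] [-0.9889 -0.0892 -3.8789]
```

```bash
sed -i 's/^O=.*/O=np.array([-.002,0,-.0165]); F0=np.array([-.5,.2,-4.2])/' g.py
python3 -m pendant '[[1,[0.09,-0.003,0.155],[0,0,0]],[1,[0.09,-0.003,0.155],[0,0,0]],[1,[0.09,-0.003,0.155],[0,0,0]],[1,[0.09,-0.003,0.155],[0,0,0]],[1,[0.09,-0.003,0.145],[0,0,0]]]' 60
python3 -m pendant '[[1,[0,0,0],[0,-0.001,0]],[1,[0,0,0],[0,0,0]],[1,[0,0,0],[0,0,0]]]' 60 >/dev/null
python3 - <<'E'
from g import *
where(); goal(.055,.076,22); goal(.068,.075,22)
m=vision.camera_model("wrist"); a,d=vision.snapshot("wrist"); b,_=vision.snapshot("scene")
x=cv2.resize(a[60:360,180:460,::-1],(560,600),interpolation=cv2.INTER_CUBIC)
cv2.imwrite("pics/g.png",x)
E
```

```text
t: 8.88
eef_pos: [0.4336, 0.0586, 0.0913]
eef_rot: [0.129, 0.722, 0.665, -0.137]
contact_force: [-0.2, 0.4, -2.8]
gripper_width: 0.0319
grasp_force: 60.5
t 9.25 centre y,x,z -0.029 0.001 0.1084 tilt 21.97 yaw 0.14 freetip y,z 0.0452 0.0785 stub y,x,z -0.0893 0.0009 0.1327 F u,n,z 0.17 0.12 0.95 w 0.032
shift [ 0.1   -0.011 -0.014] turn [ 0.0013 -0.0002 -0.0008]
shift [ 0.224 -0.011 -0.054] turn [ 0.0013 -0.0002 -0.0008]
```

View pics/g.png

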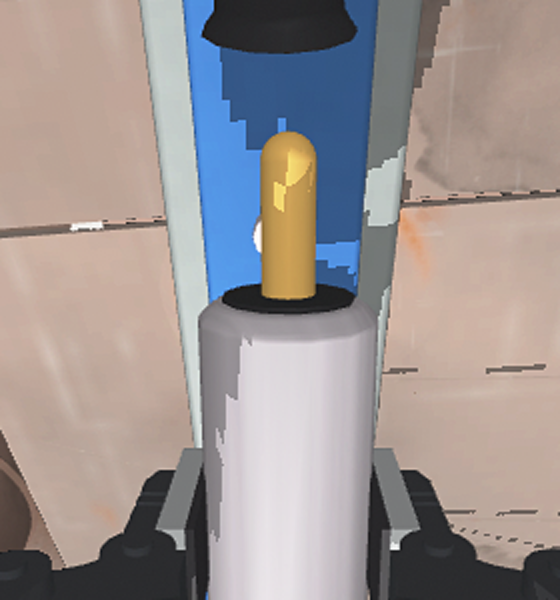

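The crop shows the pin at (135,289) heading for the +y cup, whose mouth is centred near column 280. The pin may be about 1 to 2 mm to the right, so I'll check with depth.

```bash
python3 - <<'E'
from g import *
p,R,s=tool(); m=vision.camera_model("wrist"); a,d=vision.snapshot("wrist"); a=a.astype(int)
def st(mask):
    P=world("wrist",d,mask,m); q=P-C; return np.stack([q@u,q@n,P[:,2]],1)
box=np.zeros(d.shape,bool); box[20:220,250:400]=1
cup=st(box&(a.max(2)<60)); cup=cup[(cup[:,2]>.05)&(cup[:,0]>.05)]
pin=st(box&(a[:,:,0]>a[:,:,2]+60)&(a[:,:,1]>90)); pin=pin[(pin[:,2]>.06)]
print(m["camera_matrix"][0],len(cup),len(pin))
print("cup",np.percentile(cup,[1,50,99],axis=0)); print("mouthzone x",np.percentile(cup[cup[:,0]<.063][:,1],[1,99]))
print("pin",np.percentile(pin,[1,50,99],axis=0)); 
t=pin[pin[:,0]>np.percentile(pin[:,0],70)]; print("pin near tip",np.percentile(t,[1,99],axis=0))
E
```

```text
[346.1511   0.     323.4275] 3092 2139
cup [[ 0.0596 -0.0121  0.0775]
 [ 0.0651 -0.0011  0.0852]
 [ 0.0713  0.0099  0.0887]]
mouthzone x [-0.0128  0.0106]
pin [[ 0.0193 -0.0045  0.0813]
 [ 0.0325  0.0001  0.0884]
 [ 0.0445  0.0048  0.0943]]
pin near tip [[ 0.0376 -0.0043  0.0809]
 [ 0.0447  0.0047  0.088 ]]
```

```bash
sed -i 's/^C=.*/C=np.array([.4347,.0927,0]); A=1.4925/; s/-.0165\]/-.0173]/' g.py; python3 -c "
from g import *
where(); goal(.056,.0755,22);goal(.066,.0755,22)"
```

```text
t 9.4 centre y,x,z -0.0286 0.0018 0.1088 tilt 21.98 yaw 0.1 freetip y,z 0.0456 0.0789 stub y,x,z -0.0888 0.0017 0.1332 F u,n,z -0.33 0.2 1.18 w 0.0319
shift [ 0.109 -0.019 -0.008] turn [ 0.0012 -0.0001 -0.0006]
shift [ 0.202 -0.019 -0.045] turn [ 0.0012 -0.0001 -0.0006]
```

```bash
sed -i 's/^C=.*/C=np.array([.4355,.0926,0]); A=1.4925/' g.py
python3 -m pendant '[[1,[0.05,-0.012,-0.004],[0,0,0]],[1,[0.05,0,-0.004],[0,0,0]],[1,[0,0,0],[0,0,0]],[1,[0,0,0],[0,0,0]]]' 60 >/dev/null; python3 -c "
from g import *
where(); goal(.066,.0755,22)"
python3 -m pendant '[[1,[0.04,0,-0.016],[0,0,0]],[1,[0.04,0,-0.016],[0,0,0]],[1,[0,0,0],[0,0,0]],[1,[0,0,0],[0,0,0]]]' 60 >/dev/null; python3 -c "
from g import *
where(); goal(.068,.0755,22)"
```

```text
t 9.9 centre y,x,z -0.019 -0.0006 0.1053 tilt 22.03 yaw 0.05 freetip y,z 0.0552 0.0752 stub y,x,z -0.0792 -0.0007 0.1296 F u,n,z 0.65 -0.62 0.56 w 0.0321
shift [ 0.099  0.006 -0.043] turn [ 0.0009  0.0002 -0.0003]
t 10.4 centre y,x,z -0.0105 -0.0006 0.1053 tilt 22.02 yaw 0.06 freetip y,z 0.0637 0.0753 stub y,x,z -0.0707 -0.0007 0.1297 F u,n,z -0.18 -0.79 0.69 w 0.0322
shift [ 0.039  0.005 -0.018] turn [ 0.0009  0.0001 -0.0003]
```

```bash

python3 -m pendant '[[1,[0.0185,0,-0.0075],[0,0,0]],[1,[0.0185,0,-0.0075],[0,0,0]],[1,[0,0,0],[0,0,0]]]' 60 >/dev/null; python3 -c "
from g import *
where()"
python3 -m pendant '[[1,[0.0185,0,-0.0075],[0,0,0]],[1,[0,0,0],[0,0,0]],[1,[0,0,0],[0,0,0]]]' 60 >/dev/null; python3 -c "
from g import *
where()"
```

```text
t 10.78 centre y,x,z -0.0063 -0.0005 0.1052 tilt 22.01 yaw 0.06 freetip y,z 0.0678 0.0753 stub y,x,z -0.0666 -0.0006 0.1296 F u,n,z 0.15 1.0 -0.12 w 0.0321
t 11.15 centre y,x,z -0.005 -0.0007 0.1053 tilt 22.09 yaw 0.07 freetip y,z 0.0691 0.0753 stub y,x,z -0.0653 -0.0008 0.1298 F u,n,z -4.7 0.73 0.46 w 0.032
```

```bash

python3 -m pendant '[[1,[0.025,0,0],[0,0,0]],[1,[0.025,0,0],[0,0,0]],[1,[0.02,0,0],[0,0,0]],[1,[0,0,0],[0,0,0]]]' 60 >/dev/null; python3 -c "
from g import *
where()"
python3 -m pendant '[[1,[0.02,0,0],[0,0,0]],[1,[0.02,0,0],[0,0,0]],[1,[0,0,0],[0,0,0]]]' 60 >/dev/null; python3 -c "
from g import *
where();goal(.068,.0755,22,15)"
```

```text
t 11.65 centre y,x,z 0.0007 -0.0008 0.1029 tilt 22.22 yaw 0.07 freetip y,z 0.0748 0.0727 stub y,x,z -0.0595 -0.0008 0.1275 F u,n,z -7.7 0.99 1.49 w 0.0316
t 12.03 centre y,x,z 0.0036 -0.0008 0.1017 tilt 22.33 yaw 0.08 freetip y,z 0.0776 0.0713 stub y,x,z -0.0565 -0.0009 0.1264 F u,n,z -10.25 1.22 3.26 w 0.0322
shift [149.894  -0.196  -0.862] turn [ 0.001   0.0018 -0.0004]
```

```bash

python3 -m pendant '[[1,[0.02,0,0],[0,0,0]],[1,[0.02,0,0],[0,0,0]],[1,[0,0,0],[0,0,0]]]' 60 >/dev/null; python3 -c "
from g import *
where(); goal(.068,.0755,22,.015);goal(.068,.0755,15,.015);goal(.068,.0755,8,.015);goal(.068,.0755,0,.015)"
```

```text
t 12.4 centre y,x,z 0.0065 -0.0008 0.1004 tilt 22.44 yaw 0.08 freetip y,z 0.0805 0.0699 stub y,x,z -0.0536 -0.0009 0.1252 F u,n,z -11.49 2.11 5.15 w 0.0324
shift [0.015 0.008 0.001] turn [ 0.001   0.0024 -0.0005]
shift [0.041 0.008 0.076] turn [ 0.001   0.0413 -0.0004]
shift [0.076 0.007 0.147] turn [ 0.0011  0.0802 -0.0003]
shift [0.127 0.007 0.223] turn [ 0.0011  0.1246 -0.0002]
```

```bash

python3 -m pendant '[[1,[0.014,0.002,0.025],[0,0.014,0]],[1,[0.014,0.002,0.025],[0,0.014,0]],[1,[0.013,0.002,0.025],[0,0.013,0]],[1,[0,0,0],[0,0,0]]]' 60 >/dev/null; python3 -c "
from g import *
where(); goal(.068,.0755,15,.015);goal(.068,.0755,8,.015);goal(.068,.0755,0,.015)"
```

```text
t 12.9 centre y,x,z 0.0045 -0.0008 0.0922 tilt 15.11 yaw 0.15 freetip y,z 0.0817 0.0714 stub y,x,z -0.0583 -0.001 0.1092 F u,n,z -12.73 0.92 4.44 w 0.032
shift [ 0.007  0.008 -0.003] turn [ 0.0008  0.0006 -0.0008]
shift [0.033 0.007 0.073] turn [ 0.0008  0.0395 -0.0008]
shift [0.074 0.007 0.154] turn [ 0.0009  0.0839 -0.0007]
```

```bash

python3 -m pendant '[[1,[0.014,0.002,0.025],[0,0.013,0]],[1,[0.014,0.002,0.025],[0,0.013,0]],[1,[0.013,0.002,0.023],[0,0.013,0]],[1,[0,0,0],[0,0,0]]]' 60 >/dev/null; python3 -c "
from g import *
where(); goal(.068,.0755,8,.015);goal(.068,.0755,4,.0155);goal(.068,.0755,0,.0155)"
```

```text
t 13.4 centre y,x,z 0.0043 -0.0007 0.0839 tilt 8.17 yaw 0.15 freetip y,z 0.0835 0.0725 stub y,x,z -0.0601 -0.0009 0.0931 F u,n,z -13.52 0.27 4.52 w 0.0323
shift [-0.007  0.007 -0.006] turn [ 0.0005  0.0009 -0.0008]
shift [0.012 0.007 0.038] turn [ 0.0005  0.0231 -0.0008]
shift [0.029 0.006 0.08 ] turn [ 0.0006  0.0454 -0.0008]
```

```bash

python3 -m pendant '[[1,[0.006,0.002,0.019],[0,0.0115,0]],[1,[0.006,0.002,0.019],[0,0.0115,0]],[1,[0,0,0],[0,0,0]]]' 60 >/dev/null; python3 -c "
from g import *
where(); goal(.068,.0755,0,.0155)"
python3 -m pendant '[[1,[0.007,0.001,0.020],[0,0.011,0]],[1,[0.007,0.001,0.020],[0,0.011,0]],[1,[0,0,0],[0,0,0]]]' 60 >/dev/null; python3 -c "
from g import *
where(); goal(.068,.0755,0,.015)"
```

```text
t 13.78 centre y,x,z 0.0037 -0.0006 0.0795 tilt 4.05 yaw 0.14 freetip y,z 0.0835 0.0739 stub y,x,z -0.0611 -0.0008 0.0841 F u,n,z -14.71 -0.4 3.38 w 0.0322
shift [0.013 0.006 0.038] turn [ 0.0003  0.0225 -0.0008]
t 14.15 centre y,x,z 0.0037 -0.0006 0.075 tilt 0.11 yaw 0.14 freetip y,z 0.0837 0.0749 stub y,x,z -0.0613 -0.0007 0.0752 F u,n,z -14.93 -1.03 2.29 w 0.0321
shift [-0.007  0.006 -0.005] turn [ 0.0002  0.0006 -0.0008]
```

```bash

python3 -m pendant '[[1,[-0.015,0,0],[0,0,0]],[1,[-0.02,0,0],[0,0,0]],[1,[-0.02,0,0],[0,0,0]],[1,[0,0,0],[0,0,0]]]' 60 >/dev/null; python3 -c "
from g import *
where()"
python3 -m pendant '[[1,[-0.015,0,0],[0,0,0]],[1,[-0.01,0,0],[0,0,0]],[1,[0,0,0],[0,0,0]]]' 60 >/dev/null; python3 -c "
from g import *
where()"
```

```text
t 14.65 centre y,x,z -0.0004 -0.0004 0.0751 tilt -0.03 yaw 0.07 freetip y,z 0.0796 0.0751 stub y,x,z -0.0654 -0.0005 0.0751 F u,n,z -11.46 -1.69 2.8 w 0.0318
t 15.03 centre y,x,z -0.0023 -0.0004 0.0751 tilt -0.1 yaw 0.05 freetip y,z 0.0777 0.0753 stub y,x,z -0.0673 -0.0004 0.075 F u,n,z -10.3 -1.15 2.55 w 0.0321
```

```bash

python3 -m pendant '[[1,[-0.015,0,0],[0,0,0]],[1,[-0.015,0,0],[0,0,0]],[1,[0,0,0],[0,0,0]]]' 60 >/dev/null; python3 -c "
from g import *
where()"
python3 -m pendant '[[1,[-0.015,0,0],[0,0,0]],[1,[0,0,0],[0,0,0]],[1,[0,0,0],[0,0,0]]]' 60 >/dev/null; python3 -c "
from g import *
where()"
```

```text
t 15.4 centre y,x,z -0.0047 -0.0003 0.0751 tilt -0.19 yaw 0.03 freetip y,z 0.0753 0.0754 stub y,x,z -0.0697 -0.0004 0.0749 F u,n,z -8.57 -0.83 2.61 w 0.0322
t 15.78 centre y,x,z -0.0059 -0.0003 0.0752 tilt -0.22 yaw 0.01 freetip y,z 0.0741 0.0755 stub y,x,z -0.0709 -0.0003 0.0749 F u,n,z -7.07 -1.13 2.46 w 0.032
```

```bash

python3 -m pendant '[[1,[-0.012,0,0],[0,0,0]],[1,[0,0,0],[0,0,0]],[1,[0,0,0],[0,0,0]]]' 60 >/dev/null; python3 -c "
from g import *
where()"
python3 -m pendant '[[1,[-0.012,0,0],[0,0,0]],[1,[0,0,0],[0,0,0]],[1,[0,0,0],[0,0,0]]]' 60 >/dev/null; python3 -c "
from g import *
where()"
```

```text
t 16.15 centre y,x,z -0.0067 -0.0002 0.0752 tilt -0.26 yaw -0.01 freetip y,z 0.0733 0.0756 stub y,x,z -0.0717 -0.0002 0.0749 F u,n,z -6.02 -1.52 0.8 w 0.0323
t 16.52 centre y,x,z -0.007 -0.0001 0.0752 tilt -0.4 yaw -0.02 freetip y,z 0.073 0.0758 stub y,x,z -0.072 -0.0001 0.0748 F u,n,z -4.34 -2.08 1.47 w 0.032
```

```bash

python3 -m pendant '[[1,[-0.015,0,0],[0,0,0]],[1,[-0.01,0,0],[0,0,0]],[1,[0,0,0],[0,0,0]]]' 60 >/dev/null; python3 -c "
from g import *
where()
a,d=vision.snapshot('scene'); vision.snapshot('wrist')
b,_=vision.snapshot('top')
cv2.imwrite('pics/h.png',np.hstack([cv2.resize(a[150:290,310:490,::-1],(400,311)),cv2.resize(b[230:340,330:520,::-1],(400,311))]))"
```

```text
t 16.9 centre y,x,z -0.0075 0.0 0.0753 tilt -0.71 yaw -0.05 freetip y,z 0.0725 0.0763 stub y,x,z -0.0725 0.0001 0.0745 F u,n,z 3.08 -5.29 0.39 w 0.0322
```

View pics/h.png

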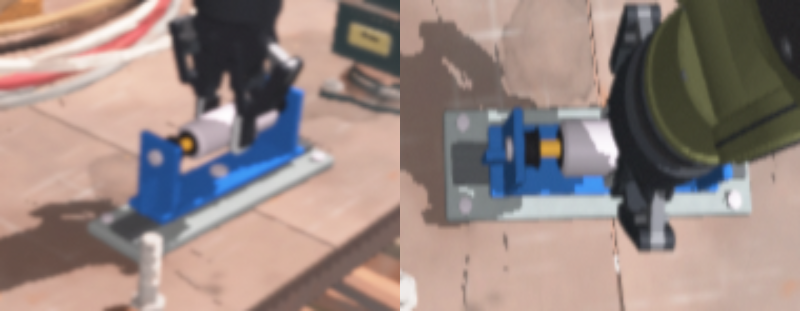

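The picture shows the pin in the left cup, with the roller level and in line. I'll unload the small residual force, then release slowly.

```bash

python3 -m pendant '[[1,[0.01,-0.01,0],[0,0,0]],[1,[0,0,0],[0,0,0]],[1,[0,0,0],[0,0,0]]]' 60 >/dev/null; python3 -c "
from g import *
where()"
python3 -m pendant '[[1,[0,0,0],[0,0,0]],[1,[0,0,0],[0,0,0]],[1,[0,0,0],[0,0,0]]]' 20 ; python3 -c "
from g import *
where()"
```

```text
t 17.43 centre y,x,z -0.0074 -0.0 0.0754 tilt -0.56 yaw -0.02 freetip y,z 0.0726 0.0762 stub y,x,z -0.0724 0.0 0.0748 F u,n,z 1.89 -4.08 -1.94 w 0.032
t: 17.8
eef_pos: [0.4351, 0.0873, 0.0582]
eef_rot: [-0.002, 0.734, 0.679, 0.004]
contact_force: [-4.2, 3.2, -7.1]
gripper_width: 0.0321
grasp_force: 60.2
t 17.8 centre y,x,z -0.0075 0.0 0.0755 tilt -0.56 yaw -0.01 freetip y,z 0.0725 0.0762 stub y,x,z -0.0725 0.0 0.0748 F u,n,z 2.7 -3.92 -2.94 w 0.0321
```

```bash

python3 -m pendant '[[0.63,[0,0,0],[0,0,0]],[0.61,[0,0,0],[0,0,0]],[0.59,[0,0,0],[0,0,0]],[0.57,[0,0,0],[0,0,0]],[0.54,[0,0,0],[0,0,0]]]' 20 
python3 -m pendant '[[0.5,[0,0,0],[0,0,0]],[0.4,[0,0,0],[0,0,0]],[0.2,[0,0,0],[0,0,0]],[0,[0,0,0],[0,0,0]],[0,[0,0,0],[0,0,0]]]' 20
python3 -m pendant '[[0,[0,0,-0.05],[0,0,0]],[0,[0,0,-0.15],[0,0,0]],[0,[0,0,-0.3],[0,0,0]],[0,[0,0,-0.4],[0,0,0]],[0,[0,0,-0.4],[0,0,0]]]' 20
python3 - <<'E'
from g import *
m=vision.camera_model("wrist"); a,d=vision.snapshot("wrist"); r=vision.masks_of("wrist","roller")[0]
P=world("wrist",d,r["pixels"],m); q=P-C; S=np.stack([q@u,q@n,P[:,2]],1)
print(r["p"],np.percentile(S,[1,50,99],axis=0))
from scipy.optimize import least_squares
T=S[abs(S[:,0]+.007)<.045]
f=lambda v:np.hypot(T[:,1]-v[0]-v[1]*(T[:,0]+.007),T[:,2]-v[2]-v[3]*(T[:,0]+.007))-.017
print(least_squares(f,[0,0,.075,0],loss="soft_l1",f_scale=.0005).x)
cv2.imwrite("pics/i.png",a[:,:,::-1])
E
```

```text
t: 18.42
eef_pos: [0.4378, 0.0865, 0.0592]
eef_rot: [0.0, 0.734, 0.679, 0.006]
contact_force: [-0.1, -0.1, 0.4]
gripper_width: 0.0389
grasp_force: 0.0
t: 19.05
eef_pos: [0.4354, 0.0868, 0.0583]
eef_rot: [-0.002, 0.734, 0.679, 0.004]
contact_force: [0.1, 1.7, 0.3]
gripper_width: 0.0856
grasp_force: 0.0
t: 19.68
eef_pos: [0.4346, 0.0857, 0.1898]
eef_rot: [-0.002, 0.734, 0.679, 0.004]
contact_force: [0.5, 0.1, -0.9]
gripper_width: 0.0851
grasp_force: 0.0
0.9 [[-0.0644 -0.0169  0.0759]
 [ 0.0004 -0.0006  0.0896]
 [ 0.0565  0.0158  0.0934]]
[-0.0007  0.0055  0.0751  0.0162]
```

View pics/i.png

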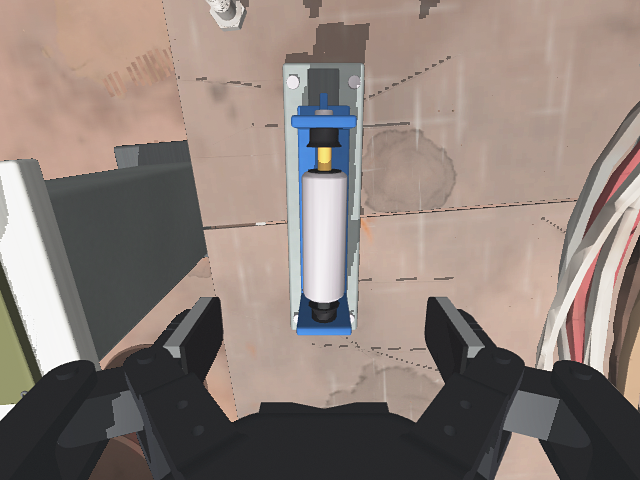

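The picture shows the roller released and sitting in both cups, with the pin at (155,323), the stub at (310,325) and the gripper clear.

```bash
python3 -c "
from bench import workorder
print(workorder.hand_in())"
```

```text
the job is handed in; nothing more can be done
None
```

The roller is in the blue stand with both ends in the cups, let go and held by its spring, and I handed the job in at about 20 s; the hand-in gave no verdict, but my last measurement put both ends within about 1 mm of the cup axis.

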